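Tip-sort the kiln furniture and close up the tile carton

ROBOT

A 6-joint arm with a two-finger parallel gripper is mounted at the origin on the work surface. World frame = base frame: x ahead of the robot, y to its left, z up, the work surface at z = 0. Lengths are in mm, angles in rad, forces in N, time in s.
With the tool pointing down it reaches from about 350 to 875 mm from the base axis. Payload 4.2 kg.
Tool frame: the origin (TCP) lies midway between the tips of the shut fingers; the grasp point (between the pads) lies 19 mm behind it; z points along the fingers, y is the line along which they close (so a half turn about z gives the same grasp; the last joint's range is limited). The gripper opens to 85 mm and grips with 20 to 120 N. Pads are 22 mm wide; open, the fingers measure 114 mm over their backs; the gripper's body (76 mm by 85 mm) begins 54 mm behind the grasp point. The pads swing forward as they close: fully open they stand 13 mm farther back than shut.
Start: joints at [-1.074, 0.385, 0.008, 0, -1.194, -0.259], TCP at [147.246, -607.386, 231.312] pointing down, gripper open.
Joint ranges: [-3.14, 3.14], [-1.21, 2.06], [-1.07, 1.41], [-3.16, 2.05], [-2.99, -0.16], [-3.1, 3.1]. Speed limits (rad/s): [2.79, 2.79, 3.14, 3.14, 3.14, 3.14].

INTERFACE

Orientations are given as a unit quaternion [x, y, z, w].
In Python, from bench import * gives the robot as it stands.
- The arm moves only by the tool drive_tool, never from a script. Its argument "plan" is a list that holds one entry, the list of rows, each a list of 5 numbers: the closure, from -1 (fully open) to 1 (shut), then the shift along the world's x, y, z in mm, then the turn about the world's z in degrees. A call has 1 to 20 rows; each row shifts and turns the commanded pose from where the row before left it; what a row does not reach is not made up. A row lasts 1/12 s, in which the tool goes at most 41.7 mm and 7.16 degrees, less where a joint would pass 70% of its speed; a pose out of reach is approached as far as the arm can. A call is refused whole if a number of a shift passes 41.7 or a number of a turn 7.16, either way. A call with a gripper value outside its range is refused whole. The fingers move at their own pace and stop on an object; the grip force is fixed at half the most. Time passes only in rows, so rows that do not move let the fingers close. It gives the time, the measured TCP pose, the force, the opening and the grip force at its end, in the units of the state.
- read_state(): the state, without advancing time (a new reading comes with each control period).
- get_image(name): name is "side" or "top" or "wrist"; returns (picture, depth): 420x560x3 uint8, red, green, blue; 420x560 float32, mm along the optical axis (not along the pixel's ray), 0 where there is no reading.
- camera_model(name): a dict with "fx", "fy", "cx", "cy" (pixels), "R" (3x3) and "t" (3): a world point X has camera coordinates R X + t; the wrist camera has in their place "mount" (4x4, takes a point from camera to tool coordinates, whose origin is the TCP and whose axes are the flange's). Camera axes: x right, y down, z forward; pixel columns grow to the right and rows downward; lengths in mm; the calibration is good to about 2 mm. A picture is of the moment at which its call begins: read the wrist's pose just before it. camera_model takes no time and is no camera call.
- job_done(): hands the job in; it is judged then, once.
The state is a dict: "clock": time; "joints": joint angles; "joint_vel": joint speeds; "joint_efforts": joint torques, N m; "position": TCP position; "ee_rot": TCP orientation; "contact_force": force on the tool from outside, world axes, zero at the start; "wrist_torque": the same for the moment, N m; "gripper_width": finger opening in mm; "grasp_force": force on a finger pad.
Only numpy, scipy, OpenCV 4.12 (cv2) and the standard library are available. Lean on these libraries where they do the work, as an engineer would, in place of code of your own. Each camera call takes 0.05 s, during which the arm holds its last target. There are 200 camera calls.

TASK

Take the tipping board by its handle and tip it smoothly so that the round kiln props roll off into the bin at its lower edge while all the flat tiles stay behind on it, then lay the board back down level. Pack all the tiles in the carton, lying down rather than on edge, then close the carton with its two short end flaps folded down first and the two long flaps over them, all pressed flat; any prop that goes astray belongs in the bin, and nothing else on the bench is to be disturbed.

Things in the scene. Friction and masses are not known exactly. Their poses are not given: they have to be found in the camera images.
- sorter: Low wooden stand, fixed to the bench, carrying the hinged plywood tipping board. Origin: on the bench under the middle of the stand. z up; y points from the bin (at -y) to the board's handle edge (+y); x runs along the hinge. The hinge axis is parallel to x at y = -165 mm, z = 79 mm.
- board (a joint): Angle of the tipping board, rad: 0 = level on the stand, grows as the handle edge rises, stop at 0.7. Damped hinge: let go, the board sinks back down by itself at about 0.3 to 1 rad/s. Loaded, it takes 5 to 12 N at the handle. Props start to roll at about 0.05 to 0.1 rad; tiles start to slide at about 0.5 rad.
- board_top (a point): Middle of the tipping board's top face, 135 mm from the hinge axis towards the handle, 85 mm above the bench when level. Axes turn with the board (as the sorter's when level). The face spans 268 mm in x and 300 mm in y, from this point +-134 and +-150 mm. Battens 12 mm wide and 12 mm high stand along both x edges and the +y edge; the lower (-y) edge, over the bin, is open.
- board_handle (a point): Middle of the bar of the steel bow handle on the tipping board: bar 10 mm thick, 110 mm long, parallel to the hinge, its centre 45 mm above the board's top, 22 mm outside the +y edge; level, it is 307 mm towards +y of the hinge axis and 51 mm above it. Axes turn with the board (as the sorter's when level).
- bin: Grey plastic open-fronted picking bin for the props, fixed, under the board's open edge. Outside 284 x 168 mm (its x, y), walls and floor 4 mm. Walls 105 mm high, but the front (+y, under the board's edge) 48 mm. Origin: centre of the underside; axes parallel to the sorter's; its origin is 252 mm from the sorter's towards -y.
- carton: Open cardboard carton for the tiles, fixed to the bench: 150 mm (its x) by 210 mm (its y) by 75 mm high outside, walls and floor 4 mm. Origin: centre of the underside; z up. Four flaps, each 74 mm from crease to free edge and 4 mm thick, are creased along its top edges; at the start they stand open, leaning outwards.
- flap_left (a joint): Short end flap (146 mm wide) creased along the carton's +y top edge, at y = +104 mm, z = 77 mm in the carton frame. rad: 0 = folded flat over the opening, 1.57 = upright, more = leaning outwards (up to 2.6). Stiff crease: stays where it is left, under 2 N to fold.
- flap_right (a joint): The other short end flap, same, creased along the carton's -y top edge (y = -104 mm, z = 77 mm).
- flap_near (a joint): Long flap (208 mm wide) creased along the carton's -x top edge, at x = -74 mm, z = 81 mm in the carton frame; angles as for the end flaps. It lies over the end flaps when shut.
- flap_far (a joint): The other long flap, same, creased along the carton's +x top edge (x = +74 mm, z = 81 mm).
- prop1: Round kiln prop: buff fired-clay cylinder 80 mm long, 34 mm diameter, about 0.13 kg, lying on the board. Origin: its middle; its x is the cylinder's axis. Two to four are present.
- prop2: Round kiln prop: buff fired-clay cylinder 80 mm long, 34 mm diameter, about 0.13 kg, lying on the board. Origin: its middle; its x is the cylinder's axis. Two to four are present.
- prop3: Round kiln prop: buff fired-clay cylinder 80 mm long, 34 mm diameter, about 0.13 kg, lying on the board. Origin: its middle; its x is the cylinder's axis. Two to four are present.
- prop4: Round kiln prop: buff fired-clay cylinder 80 mm long, 34 mm diameter, about 0.13 kg, lying on the board. Origin: its middle; its x is the cylinder's axis. Two to four are present.
- tile1: Flat kiln tile: buff fired-clay slab 70 x 45 x 14 mm (its x, y, z), about 0.10 kg, lying flat on the board, between the props and the handle. Origin: its middle. Three to five are present.
- tile2: Flat kiln tile: buff fired-clay slab 70 x 45 x 14 mm (its x, y, z), about 0.10 kg, lying flat on the board, between the props and the handle. Origin: its middle. Three to five are present.
- tile3: Flat kiln tile: buff fired-clay slab 70 x 45 x 14 mm (its x, y, z), about 0.10 kg, lying flat on the board, between the props and the handle. Origin: its middle. Three to five are present.
- tile4: Flat kiln tile: buff fired-clay slab 70 x 45 x 14 mm (its x, y, z), about 0.10 kg, lying flat on the board, between the props and the handle. Origin: its middle. Three to five are present.
- tile5: Flat kiln tile: buff fired-clay slab 70 x 45 x 14 mm (its x, y, z), about 0.10 kg, lying flat on the board, between the props and the handle. Origin: its middle. Three to five are present.
- brick: Bystander: loose brick 110 x 65 x 50 mm. Origin: centre of the underside. Leave alone.
- rib: Bystander: wooden spatula 160 mm long, flat on the bench. Leave alone.
- jar: Bystander: glaze jar 100 mm high, 80 mm diameter. Origin: centre of the underside. Leave alone.
- cup: Bystander: unfired clay cup 85 mm high, 84 mm diameter. Origin: centre of the foot. Leave alone.
There are look-alikes about, which are no part of the job. What is shaped like the tile2 but purple is not meant. What is shaped like the tile1 but red is not meant.

How it is judged:
By the outcome, as a careful person would: the job done as asked, in the order asked, and still so for the second after the job is handed in, with the robot touching nothing.
Of prop1, prop2, prop3, prop4 only 2 to 4 are there at a start; the rules pass over those that are not, and their reading is None.
Of tile1, tile2, tile3, tile4, tile5 only 3 to 5 are there at a start; the rules pass over those that are not, and their reading is None.
At some moment in a run one of prop1, prop2, prop3, prop4, tile1, tile2, tile3, tile4, tile5 may be knocked a few centimetres aside while the robot is not near it.
Once in a run the grip may slacken for a moment while it holds something.
It also fails if it takes over 210 s, if anything falls off the work surface, if the arm or the gripper's body presses on something with over 40 N, if the wrist force passes 120 N, or if a joint passes its speed limit or range.

## Working session

There is one attempt and no reset: what is moved stays moved. The work goes in short steps, Python scripts to look and compute and a tool call to move; the robot and the scene stay as the last step left them, time stands still between calls to the robot, and variables do not carry over. Pictures are saved under pics/ and viewed, at most 14 in all, crops included, and the job is handed in when it is done.

Besides the shell and the picture viewer there is one more tool, called after "Call:" by a JSON object that holds its "method" and its "body", one argument or row to a line. drive_tool: Moves the arm, as the interface text tells. Its arguments: {"type":"object","properties":{"plan":{"type":"array"}},"required":["plan"]}

```bash
mkdir -p pics
cat > h.py <<'E'
from bench import *
import numpy as np, cv2
def snap(n,f):
    p,d=get_image(n); cv2.imwrite('pics/'+f+'.png',p[:,:,::-1]); np.save('pics/'+f+'.npy',d); return p,d
def pts(n,d,st=None):
    m=camera_model(n); v,u=np.mgrid[:420,:560]
    P=np.stack([(u-m['cx'])*d/m['fx'],(v-m['cy'])*d/m['fy'],d],-1)
    return (P-np.array(m['t']))@np.array(m['R'])
E
python3 - <<'E'
from h import *
for n in('top','side'):
    p,d=snap(n,n+'0'); np.save('pics/%s0w.npy'%n,pts(n,d)); m=camera_model(n); print(n,m['fx'],-np.array(m['R']).T@m['t'])
a=cv2.imread('pics/top0.png');b=cv2.imread('pics/side0.png')
s=read_state();print(s['position'],s['ee_rot'],s['contact_force'],s['gripper_width'])
E
```

```text
top 483.9230383788705 [ 405.69912554   67.32608316 1433.91174301]
side 483.90062318561684 [ 332.63486179 1073.03580131  852.49530276]
[ 147.12904503 -606.89026733  230.32147995] [-1.18523370e-01  9.92950767e-01  9.78285121e-04 -1.66981096e-04] [ 1.01599459  1.02712668 -0.01702225] 85.48217187553124
```

View pics/top0.png

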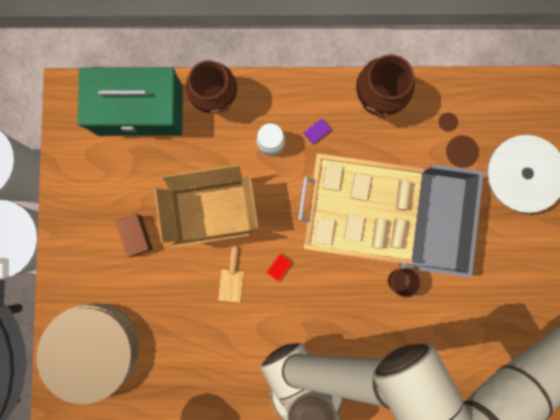

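View pics/side0.png

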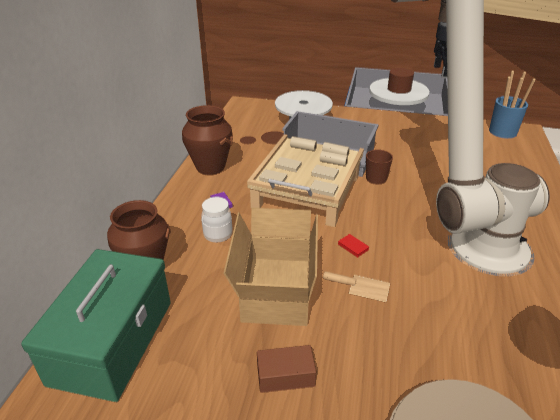

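The top view shows the board with 4 buff tiles (332,176), (361,186), (324,231), (355,227) and 3 props (404,194), (380,233), (400,233). The handle bar is at (305,199), the bin at (447,220), and the open carton at (206,212). The look-alikes are the purple tile (318,131) and the red tile (280,267); I'll leave both alone.

Run:
```python
from h import *
a=cv2.imread('pics/top0.png'); c=cv2.resize(a[145:285,290:490],None,fx=4,fy=4,interpolation=cv2.INTER_CUBIC)
cv2.imwrite('pics/board0.png',c)
c=cv2.resize(a[150:260,140:270],None,fx=5,fy=5,interpolation=cv2.INTER_CUBIC); cv2.imwrite('pics/cart0.png',c)
W=np.load('pics/top0w.npy')
for n,u,v in [('t',332,176),('t',361,186),('t',324,231),('t',355,227),('p',404,194),('p',380,233),('p',400,233),('h',305,199),('bin',447,220),('floor',206,212),('jar',270,138),('cup',404,282),('board',380,205)]:
    print(n,np.round(W[v,u],0))
# tiles: top at z~99 ; handle z~130
x,y,z=W[...,0],W[...,1],W[...,2]
reg=np.zeros(z.shape,bool); reg[150:265,295:425]=1
def rects(mask,name,amin=40):
    n,l,s,c=cv2.connectedComponentsWithStats(mask.astype(np.uint8))
    for i in range(1,n):
        if s[i,4]<amin: continue
        q=np.stack([x[l==i],y[l==i]],1).astype(np.float32); r=cv2.minAreaRect(q)
        print(name,s[i,:5],np.round(r[0],0),np.round(r[1],0),np.round(r[2],0),'z',np.round(np.median(z[l==i]),0))
rects(reg&(z>95)&(z<107),'tile/batten')
rects(reg&(z>107)&(z<122),'prop',20)
h=np.zeros(z.shape,bool);h[170:230,290:320]=1
rects(h&(z>115),'handle',10)
```

```text
t [609. -68. 109.]
t [ 582. -150.   96.]
t [457. -46.  96.]
t [ 468. -131.  101.]
p [ 557. -263.  121.]
p [ 451. -196.  120.]
p [ 451. -250.  119.]
h [557.   1.  -5.]
bin [ 493. -418.    1.]
floor [518. 296.   4.]
jar [718. 103.  99.]
cup [ 311. -286.    4.]
board [ 530. -204.   86.]
tile/batten [314 154 109  23 386] [ 646. -169.] [ 62. 301.] 2.0 z 98.0
tile/batten [323 164  19  27 366] [608. -69.] [45. 70.] 80.0 z 99.0
tile/batten [351 173  20  28 367] [ 580. -147.] [45. 70.] 79.0 z 99.0
tile/batten [311 176   7  22  72] [581. -18.] [13. 59.] 81.0 z 97.0
tile/batten [304 198  26  55 229] [474. -32.] [ 70. 142.] 83.0 z 98.0
tile/batten [344 215  20  27 370] [ 465. -127.] [45. 70.] 79.0 z 99.0
tile/batten [314 218  20  27 368] [457. -45.] [45. 70.] 81.0 z 99.0
tile/batten [330 249  82  16 247] [ 388. -173.] [225.  12.] 82.0 z 97.0
prop [396 180  15  30 324] [ 556. -263.] [34. 80.] 83.0 z 116.0
prop [372 219  15  30 322] [ 450. -195.] [32. 80.] 82.0 z 116.0
prop [390 218  17  31 330] [ 450. -248.] [33. 81.] 79.0 z 116.0
handle [298 177  14  45 191] [500.  21.] [ 37. 208.] 74.0 z 133.0
```

View pics/board0.png

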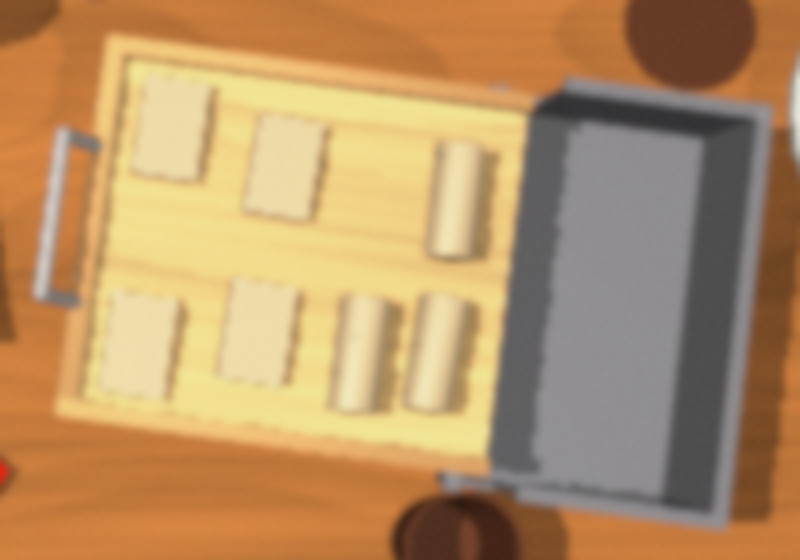

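View pics/cart0.png

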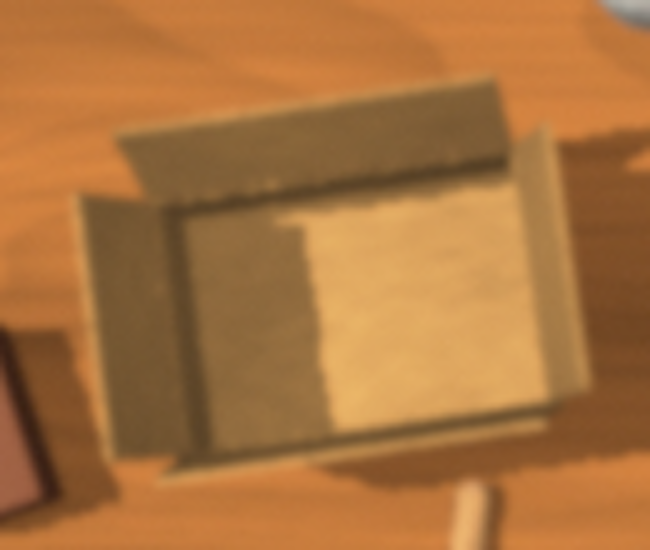

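The crops confirm 4 tiles towards the handle (left), 3 props near the bin, and the handle bar from about (306,177) to (300,219) in full-image pixels. The carton's inner floor is clear and all its flaps lean out.

```bash
cat >> h.py <<'E'
def pix(n,u,v,z):
    m=camera_model(n);R=np.array(m['R']);C=-R.T@np.array(m['t'])
    r=R.T@np.array([(u-m['cx'])/m['fx'],(v-m['cy'])/m['fy'],1]); return C+r*(z-C[2])/r[2]
def ang(a,b): d=np.array(b)-a; return np.degrees(np.arctan2(d[1],d[0]))
def tooly():
    from scipy.spatial.transform import Rotation as Q
    s=read_state();return s['position'],np.degrees(np.arctan2(*Q.from_quat(s['ee_rot']).as_matrix()[[1,0],1]))
E
python3 - <<'E'
from h import *
h1=pix('top',306,177,134);h2=pix('top',300,219.3,134);print('handle',h1,h2,(h1+h2)/2,ang(h2,h1))
b1=pix('top',317,154.25,97);b2=pix('top',304.5,247.5,97);print('batten',b1,b2,np.linalg.norm(b1-b2),ang(b2,b1),(b1+b2)/2)
print('tool',tooly())
W=np.load('pics/top0w.npy');x,y,z=W[...,0],W[...,1],W[...,2]
reg=np.zeros(z.shape,bool);reg[165:245,155:260]=1
# carton floor
m=reg&(z>1)&(z<8)&(x>430)
n,l,s,c=cv2.connectedComponentsWithStats(m.astype(np.uint8));i=1+np.argmax(s[1:,4])
print('floor',s[i],cv2.minAreaRect(np.stack([x[l==i],y[l==i]],1).astype(np.float32)))
m=reg&(z>70)
q=np.stack([x[m],y[m],z[m]],1); print(len(q),'zmax',q[:,2].max())
for name,(u,v) in dict(fl1=(157,189),fl2=(163,241),fr1=(249.5,175.5),fr2=(257,227)).items(): print(name,W[int(v),int(u)],W[int(v)+1,int(u)+1])
# inner wall bottoms from crop -> corners at floor
for u,v in[(185,215),(210,450),(550,402),(515,183)]: print(pix('top',140+u/5,150+v/5,4))
# creases z=77: crop px
for u,v in[(165,205),(190,460),(548,405),(510,165)]: print('rim',pix('top',140+u/5,150+v/5,77))
for u,v,zz in[(80,195,0),(112,458,0),(550,125,0),(590,385,0),(118,135,0),(492,78,0),(160,485,0),(548,428,0)]: 
    U,V=140+u//5,150+v//5; w=W[V-3:V+4,U-3:U+4].reshape(-1,3); print('flap tip',w[np.argmax(w[:,2])])
E
```

```text
handle [602.29408976   4.67464103 134.        ] [487.51573482  21.45320183 134.        ] [544.90491229  13.06392143 134.        ] -8.316720414372146
batten [672.00083519 -28.21654723  97.        ] [412.0162048    8.11521838  97.        ] 262.51096211464466 -7.955326465909862 [542.00851999 -10.05066443  97.        ]
tool (array([ 147.12904503, -606.89026733,  230.32147995]), np.float64(103.61378049797997))
floor [ 176  184   73   56 2286] ((519.132568359375, 278.21746826171875), (139.33970642089844, 198.7231903076172), 8.447479248046875)
3032 zmax 1433.911743010247
fl1 [569.97654898 407.4988172  137.44791785] [567.7411714  405.76571396 133.51064776]
fl2 [429.56731821 387.17718069 143.75094092] [427.03570012 386.44663318 135.66811271]
fr1 [606.22938373 158.32635673 146.13089337] [625.56316651 165.4720025    2.57616026]
fr2 [466.36287428 136.43724102 146.90105306] [470.36615621 141.41019917  -1.12548717]
[574.76803447 382.63553594   4.        ]
[435.02342016 365.65573689   4.        ]
[463.07476123 164.78583979   4.        ]
[593.54086977 186.113044     4.        ]
rim [571.84828701 377.94971346  77.        ]
rim [427.9455682 361.5681022  77.       ]
rim [458.46433645 160.92667425  77.        ]
rim [594.21065895 182.92680159  77.        ]
flap tip [565.74860903 412.28036031 149.68156543]
flap tip [429.43359206 390.59449399 151.37999271]
flap tip [597.43742191 157.982911   150.55637125]
flap tip [466.26464165 138.97889113 149.07463415]
flap tip [603.09867255 382.83676877 152.21724173]
flap tip [ 405.69912554   67.32608316 1433.91174301]
flap tip [416.13139147 357.33331937 156.65561341]
flap tip [444.83576207 159.65460342 156.13008893]
```

Call:
{"method": "drive_tool", "body": {
  "plan": [
    [[0.2, 20, 31, 0, -1.1], [0.2, 20, 31, 0, -1.1], [0.2, 20, 31, 0, -1.1], [0.2, 20, 31, 0, -1.1], [0.2, 20, 31, 0, -1.1], [0.2, 20, 31, 0, -1.1], [0.2, 20, 31, 0, -1.1], [0.2, 20, 31, 0, -1.1], [0.2, 20, 31, 0, -1.1], [0.2, 20, 31, 0, -1.1], [0.2, 20, 31, 0, -1.1], [0.2, 20, 31, 0, -1.1], [0.2, 20, 31, 0, -1.1], [0.2, 20, 31, 0, -1.1], [0.2, 20, 31, 0, -1.1], [0.2, 20, 31, 0, -1.1], [0.2, 20, 31, 0, -1.1], [0.2, 20, 31, 0, -1.1], [0.2, 20, 31, 0, -1.1], [0.2, 18, 31, 0, -1.1]]
  ]
}}

```text
clock: 1.77
position: [545.8, 14.4, 230.9]
ee_rot: [0.073, 0.997, -0.0, -0.0]
contact_force: [0.4, -1.1, -0.1]
gripper_width: 33.8
grasp_force: 0.0
```

Run:
```python
from h import *
print(tooly(),read_state()['gripper_width'])
p,d=snap('wrist','w1'); m=camera_model('wrist'); print(m['mount'],m['fx'])
```

```text
(array([545.79716247,  14.40333039, 230.91672225]), np.float64(81.58909151780794)) 33.82973332296065
[[-7.10752141e-04 -9.46814327e-01 -3.21779623e-01  8.30672946e+01]
 [ 9.99999469e-01 -9.13100186e-04  4.77918933e-04 -9.07705021e-01]
 [-7.46317527e-04 -3.21779113e-01  9.46814473e-01 -1.42692751e+02]
 [ 0.00000000e+00  0.00000000e+00  0.00000000e+00  1.00000000e+00]] 374.2458146518769
```

View pics/w1.png

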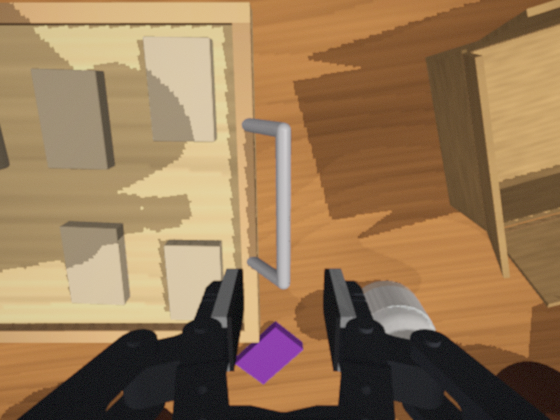

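The wrist view shows the bar at u=283, rows 128 to 285, centred between the fingers. I'll descend and grip it.

Call:
{"method": "drive_tool", "body": {
  "plan": [
    [[0.2, 0, 0, -20, 0], [0.2, 0, 0, -20, 0], [0.2, 0, 0, -20, 0], [0.2, 0, 0, -20, 0], [0.2, 0, 0, -15, 0], [0.2, 0, 0, -12, 0], [0.2, 0, 0, -10, 0], [0.2, 0, 0, 0, 0], [1, 0, 0, 0, 0], [1, 0, 0, 0, 0], [1, 0, 0, 0, 0], [1, 0, 0, 0, 0], [1, 0, 0, 0, 0], [1, 0, 0, 0, 0], [1, 0, 0, 0, 0]]
  ]
}}

```text
clock: 3.07
position: [546.1, 14.0, 115.2]
ee_rot: [0.073, 0.997, 0.001, 0.001]
contact_force: [0.0, 5.5, -1.7]
gripper_width: 7.6
grasp_force: 58.5
```

Call:
{"method": "drive_tool", "body": {
  "plan": [
    [[1, -0.05, -0.36, 2, 0], [1, -0.05, -0.36, 2, 0], [1, -0.05, -0.36, 2, 0], [1, -0.05, -0.38, 2, 0], [1, -0.05, -0.38, 2, 0], [1, -0.06, -0.4, 2, 0], [1, -0.06, -0.4, 2, 0], [1, -0.06, -0.42, 2, 0], [1, -0.06, -0.43, 2, 0], [1, -0.06, -0.44, 2, 0], [1, -0.06, -0.46, 2, 0], [1, -0.07, -0.47, 2, 0], [1, -0.07, -0.48, 2, 0], [1, -0.07, -0.5, 2, 0], [1, -0.07, -0.5, 2, 0], [1, -0.07, -0.52, 2, 0], [1, -0.08, -0.53, 1.9, 0], [1, -0.08, -0.55, 1.9, 0], [1, -0.08, -0.56, 1.9, 0], [1, -0.08, -0.57, 1.9, 0]]
  ]
}}

```text
clock: 4.73
position: [544.6, 5.4, 153.6]
ee_rot: [0.073, 0.997, 0.002, 0.001]
contact_force: [1.6, 5.3, -5.9]
gripper_width: 7.9
grasp_force: 58.3
```

Run:
```python
from h import *
p,d=snap('top','t2'); W=pts('top',d)
for v,u in[(200,330),(205,365),(235,370)]: print(W[v,u].round())
c=cv2.resize(p[145:285,270:490,::-1],None,fx=2,fy=2); 
p,d=snap('side','s2'); e=p[110:250,230:400,::-1]; e=cv2.resize(e,(340,280)); cv2.imwrite('pics/tip2.png',np.hstack([c,e]))
```

```text
[528. -48. 249.]
[ 529. -159.  101.]
[ 446. -172.   99.]
```

View pics/tip2.png

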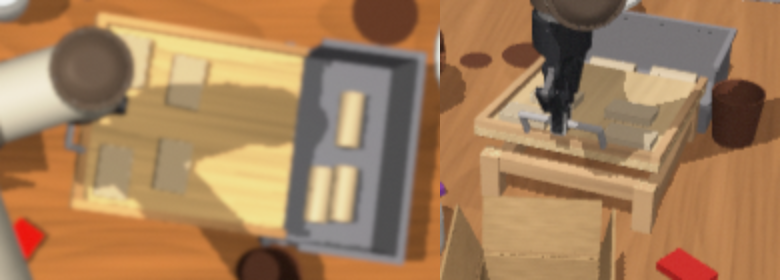

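All three props are in the bin and the tiles have stayed put. I'll lower the board.

Call:
{"method": "drive_tool", "body": {
  "plan": [
    [[1, 0.08, 0.57, -1.9, 0], [1, 0.08, 0.56, -1.9, 0], [1, 0.08, 0.55, -1.9, 0], [1, 0.08, 0.53, -1.9, 0], [1, 0.07, 0.52, -2, 0], [1, 0.07, 0.5, -2, 0], [1, 0.07, 0.5, -2, 0], [1, 0.07, 0.48, -2, 0], [1, 0.07, 0.47, -2, 0], [1, 0.06, 0.46, -2, 0], [1, 0.06, 0.44, -2, 0], [1, 0.06, 0.43, -2, 0], [1, 0.06, 0.42, -2, 0], [1, 0.06, 0.4, -2, 0], [1, 0.06, 0.4, -2, 0], [1, 0.05, 0.38, -2, 0], [1, 0.05, 0.38, -2, 0], [1, 0.05, 0.36, -2, 0], [1, 0.05, 0.36, -1.8, 0], [1, 0.05, 0.36, -1.5, 0]]
  ]
}}

```text
clock: 6.5
position: [545.9, 13.9, 115.6]
ee_rot: [0.073, 0.997, 0.001, 0.001]
contact_force: [-1.4, 5.8, 9.6]
gripper_width: 8.0
grasp_force: 60.4
```

Call:
{"method": "drive_tool", "body": {
  "plan": [
    [[1, 0, 0, 0, 0], [0.2, 0, 0, 0, 0], [0.2, 0, 0, 0, 0], [0.2, 0, 0, 0, 0], [0.2, 0, 0, 0, 0], [0.2, 0, 0, 0, 0], [0.2, 0, 0, 0, 0], [0.2, 0, 0, 10, 0], [0.2, 0, 0, 15, 0], [0.2, 0, 0, 20, 0], [0.2, 0, 0, 20, 0], [-0.5, 0, 0, 20, 0], [-0.5, 0, 0, 20, 0], [-0.5, 0, 0, 20, 0], [-0.5, 0, 0, 20, 0]]
  ]
}}

```text
clock: 7.75
position: [545.1, 12.4, 262.0]
ee_rot: [0.073, 0.997, 0.0, 0.0]
contact_force: [0.1, 1.0, 0.2]
gripper_width: 64.2
grasp_force: 0.0
```

```bash
cat >> h.py <<'E'
def tiles(f):
    p,d=snap('top',f); W=pts('top',d);x,y,z=W[...,0],W[...,1],W[...,2]
    X=np.array([.990,-.141]);Y=np.array([.141,.990]);c=np.array([521,-158])
    a=(x-c[0])*X[0]+(y-c[1])*X[1];b=(x-c[0])*Y[0]+(y-c[1])*Y[1]
    m=(abs(a)<120)&(abs(b)<136)&(z>93)&(z<107)
    n,l,s,_=cv2.connectedComponentsWithStats(m.astype(np.uint8))
    for i in range(1,n):
        if s[i,4]>60:
            r=cv2.minAreaRect(np.stack([x[l==i],y[l==i]],1).astype(np.float32)); print(s[i,4],np.round(r[0]),np.round(r[1]),r[2],z[l==i].mean())
    m=(abs(a)<120)&(abs(b)<130)&(z>80)&(z<90); A=np.c_[x[m],y[m],np.ones(m.sum())]; print('board plane',np.linalg.lstsq(A,z[m],rcond=None)[0])
    return p,W
E
python3 - <<'E'
from h import *
tiles('t3');print(tooly())
E
```

```text
64 [611. -88.] [13. 57.] 74.29655456542969 98.08193555206071
408 [ 581. -147.] [45. 71.] 78.93441009521484 98.70244261017882
410 [ 466. -127.] [45. 70.] 80.0180435180664 98.6502271451286
405 [457. -45.] [45. 70.] 81.45088958740234 98.55174836181834
board plane [ 2.14652333e-04 -3.16263655e-04  8.45249630e+01]
(array([547.49049972,  12.46833441, 266.71313074]), np.float64(81.67596291591391))
```

Call:
{"method": "drive_tool", "body": {
  "plan": [
    [[-0.5, 3.4, -16, -5, -0.3], [-0.5, 3.4, -16, -5, -0.3], [-0.5, 3.4, -16, -5, -0.3], [-0.5, 3.4, -16, -5, -0.3], [-0.5, 3.4, -16, -5, -0.3], [-0.5, 3.4, -16, -5, -0.3], [-0.5, 3.4, -16, -5, -0.3], [-0.5, 3.4, -16, -5, -0.3], [-0.5, 3.4, -16, -5, -0.3], [-0.5, 3.2, -15.5, -5, -0.3], [-0.4, 0, 0, -20, 0], [-0.4, 0, 0, -20, 0], [-0.4, 0, 0, -20, 0], [-0.4, 0, 0, -20, 0], [-0.4, 0, 0, -20, 0], [-0.4, 0, 0, -15, 0], [-0.4, 0, 0, -10, 0], [-0.4, 0, 0, -6, 0], [-0.4, 0, 0, 0, 0]]
  ]
}}

```text
clock: 9.38
position: [579.5, -146.9, 80.3]
ee_rot: [0.099, 0.995, -0.0, 0.0]
contact_force: [0.6, 0.6, -0.3]
gripper_width: 60.2
grasp_force: 0.0
```

Run:
```python
from h import *
print(tooly(),read_state()['gripper_width'])
p,d=snap('wrist','w2'); np.save('pics/w2d.npy',d)
```

```text
(array([ 579.51086891, -146.89819388,   80.30157888]), np.float64(78.66941480728049)) 60.2246114733661
```

View pics/w2.png

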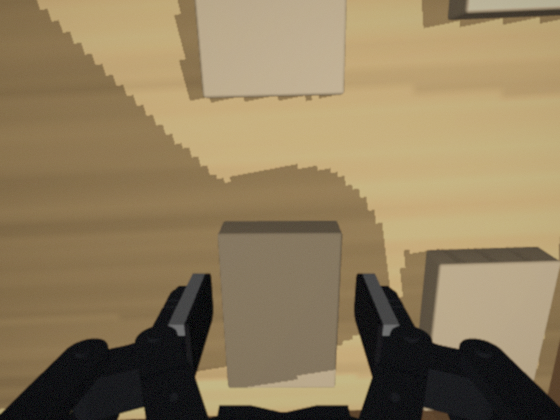

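The tile is straddled (220–340 px), and the fingertips look about 9 mm thick. I'll raise slightly, grip and lift.

Call:
{"method": "drive_tool", "body": {
  "plan": [
    [[-0.4, 1, 0, 4, 0], [1, 0, 0, 0, 0], [1, 0, 0, 0, 0], [1, 0, 0, 0, 0], [1, 0, 0, 0, 0], [1, 0, 0, 0, 0], [1, 0, 0, 0, 0], [1, 0, 0, 4, 0], [1, 0, 0, 10, 0], [1, 0, 0, 20, 0], [1, 0, 0, 20, 0], [1, 0, 0, 20, 0], [1, 0, 0, 20, 0], [1, 0, 0, 20, 0], [1, 0, 0, 20, 0], [1, 0, 0, 20, 0]]
  ]
}}

```text
clock: 10.77
position: [579.4, -146.8, 238.2]
ee_rot: [0.099, 0.995, 0.0, -0.0]
contact_force: [0.1, -0.2, -1.2]
gripper_width: 43.2
grasp_force: 67.0
```

Call:
{"method": "drive_tool", "body": {
  "plan": [
    [[1, -4.7, 31.2, 0, 1.3], [1, -4.7, 31.2, 0, 1.3], [1, -4.7, 31.2, 0, 1.3], [1, -4.7, 31.2, 0, 1.3], [1, -4.7, 31.2, 0, 1.3], [1, -4.7, 31.2, 0, 1.3], [1, -4.7, 31.2, 0, 1.3], [1, -4.7, 31.2, 0, 1.3], [1, -4.7, 31.2, 0, 1.3], [1, -4.7, 31.2, 0, 1.3], [1, -4.7, 31.2, 0, 1.3], [1, -4.7, 31.2, 0, 1.3], [1, -4.7, 31.2, 0, 1.3], [1, -4.7, 31.2, 0, 1.3], [1, -4.7, 31.2, 0, 1.6], [1, 0, 0, 0, 0], [1, 0, 0, 0, 0], [1, 0, 0, 0, 0]]
  ]
}}

```text
clock: 12.27
position: [509.1, 320.7, 236.8]
ee_rot: [-0.073, 0.997, -0.0, -0.001]
contact_force: [0.3, 1.5, -1.1]
gripper_width: 43.6
grasp_force: 67.1
```

Run:
```python
from h import *
print(tooly(),read_state()['gripper_width'])
p,d=snap('wrist','w3')
```

```text
(array([509.1345678 , 320.70908457, 236.82120705]), np.float64(98.42845217436745)) 43.60589772294854
```

View pics/w3.png

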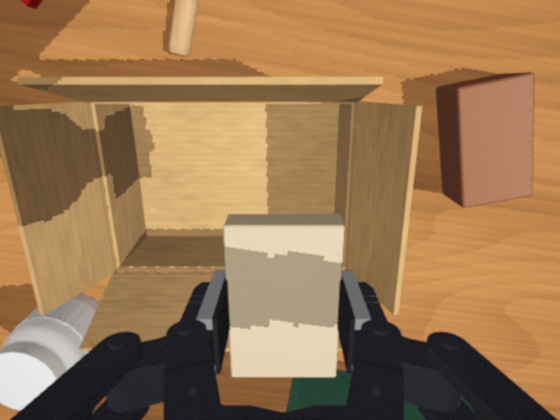

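Yaw matches the carton. I'll descend and release.

Call:
{"method": "drive_tool", "body": {
  "plan": [
    [[1, 0, 0, -25, 0], [1, 0, 0, -25, 0], [1, 0, 0, -25, 0], [1, 0, 0, -25, 0], [1, 0, 0, -25, 0], [1, 0, 0, -25, 0], [1, 0, 0, -20, 0], [1, 0, 0, -20, 0], [1, 0, 0, -15, 0], [1, 0, 0, -10, 0], [1, 0, 0, -8, 0], [1, 0, 0, -5, 0], [1, 0, 0, 0, 0]]
  ]
}}

```text
clock: 13.4
position: [508.9, 316.0, 8.5]
ee_rot: [-0.072, 0.997, -0.003, -0.002]
contact_force: [3.6, -9.7, -2.0]
gripper_width: 43.3
grasp_force: 67.4
```

Call:
{"method": "drive_tool", "body": {
  "plan": [
    [[1, 0.7, -5, 0, 0], [1, 0.7, -5, 0, 0], [1, 0.7, -5, 0, 0], [1, 0, 0, -2, 0], [1, 0, 0, 0, 0]]
  ]
}}

```text
clock: 13.82
position: [511.8, 306.1, 7.1]
ee_rot: [-0.073, 0.997, 0.0, 0.0]
contact_force: [0.1, 0.5, -1.7]
gripper_width: 43.3
grasp_force: 67.1
```

Call:
{"method": "drive_tool", "body": {
  "plan": [
    [[-0.2, 0, 0, 0, 0], [-0.2, 0, 0, 0, 0], [-0.2, 0, 0, 0, 0], [-0.2, 0, 0, 10, 0], [-0.2, 0, 0, 20, 0], [-0.2, 0, 0, 25, 0], [-0.2, 0, 0, 25, 0], [-0.2, 0, 0, 25, 0], [-0.2, 0, 0, 25, 0], [-0.4, 0, 0, 25, 0], [-0.4, 0, 0, 25, 0], [-0.4, 0, 0, 25, 0], [-0.4, 0, 0, 25, 0]]
  ]
}}

```text
clock: 14.9
position: [511.4, 306.0, 239.4]
ee_rot: [-0.074, 0.997, 0.0, 0.001]
contact_force: [0.6, 0.7, -0.2]
gripper_width: 60.0
grasp_force: 0.0
```

Run:
```python
from h import *
tiles('t4');print(tooly())
```

```text
399 [608. -69.] [45. 70.] 80.79478454589844 98.7210634860334
405 [ 466. -127.] [46. 70.] 79.7479019165039 98.63873360471358
410 [457. -45.] [45. 69.] 80.45735168457031 98.66316612934007
board plane [-8.94959922e-04  5.96597288e-04  8.52696455e+01]
(array([513.98633378, 307.50195674, 245.61491024]), np.float64(98.51240226852794))
```

Call:
{"method": "drive_tool", "body": {
  "plan": [
    [[-0.4, -3.4, -31, 0, -1.3], [-0.4, -3.4, -31, 0, -1.3], [-0.4, -3.4, -31, 0, -1.3], [-0.4, -3.4, -31, 0, -1.3], [-0.4, -3.4, -31, 0, -1.3], [-0.4, -3.4, -31, 0, -1.3], [-0.4, -3.4, -31, 0, -1.3], [-0.4, -3.4, -31, 0, -1.3], [-0.4, -3.4, -31, 0, -1.3], [-0.4, -3.4, -31, 0, -1.3], [-0.4, -3.4, -31, 0, -1.3], [-0.4, -3.4, -31, 0, -1.4], [-0.4, -3.4, -31, 0, -1.4], [-0.4, -3.4, -31, 0, -1.4], [-0.4, 0, 0, -20, 0], [-0.4, 0, 0, -25, 0], [-0.4, 0, 0, -25, 0], [-0.4, 0, 0, -25, 0], [-0.4, 0, 0, -25, 0], [-0.4, 0, 0, 0, 0]]
  ]
}}

```text
clock: 16.62
position: [460.6, -127.7, 113.3]
ee_rot: [0.088, 0.996, -0.0, -0.005]
contact_force: [-2.2, 0.1, -0.3]
gripper_width: 59.6
grasp_force: 0.0
```

Run:
```python
from h import *
print(tooly())
```

```text
(array([ 460.5997616 , -127.72024732,  113.34409809]), np.float64(79.85898158995393))
```

Call:
{"method": "drive_tool", "body": {
  "plan": [
    [[-0.4, 1, 0, -15, 0], [-0.4, 1, 0, -10, 0], [-0.4, 1, 0, -4, 0], [-0.4, 0, 0, 0, 0], [-0.4, 0, 0, 0, 0]]
  ]
}}

```text
clock: 17.03
position: [467.9, -127.9, 89.2]
ee_rot: [0.088, 0.996, -0.0, 0.001]
contact_force: [0.7, -0.2, 0.1]
gripper_width: 59.9
grasp_force: 0.0
```

Call:
{"method": "drive_tool", "body": {
  "plan": [
    [[-0.4, 0, 0, -5, 0], [1, 0, 0, 0, 0], [1, 0, 0, 0, 0], [1, 0, 0, 0, 0], [1, 0, 0, 0, 0], [1, 0, 0, 0, 0], [1, 0, 0, 0, 0], [1, 0, 0, 4, 0], [1, 0, 0, 10, 0], [1, 0, 0, 20, 0], [1, 0, 0, 20, 0], [1, 0, 0, 20, 0], [1, 0, 0, 20, 0], [1, 0, 0, 20, 0], [1, 0, 0, 20, 0], [1, 0, 0, 20, 0], [1, 0, 0, 0, 0], [1, 0, 0, 0, 0]]
  ]
}}

```text
clock: 18.53
position: [467.1, -127.7, 237.3]
ee_rot: [0.088, 0.996, 0.0, 0.001]
contact_force: [-0.5, -0.3, -2.2]
gripper_width: 43.3
grasp_force: 61.1
```

Call:
{"method": "drive_tool", "body": {
  "plan": [
    [[1, 4.5, 30.6, 0, 1.5], [1, 4.5, 30.6, 0, 1.5], [1, 4.5, 30.6, 0, 1.5], [1, 4.5, 30.6, 0, 1.5], [1, 4.5, 30.6, 0, 1.5], [1, 4.5, 30.6, 0, 1.5], [1, 4.5, 30.6, 0, 1.5], [1, 4.5, 30.6, 0, 1.6], [1, 4.5, 30.6, 0, 1.6], [1, 4.5, 30.6, 0, 1.6], [1, 4.5, 30.6, 0, 1.6], [1, 4.5, 30.6, 0, 1.6], [1, 0, 0, 0, 0], [1, 0, 0, 0, 0], [1, 0, 0, 0, 0]]
  ]
}}

```text
clock: 19.78
position: [520.1, 238.7, 235.1]
ee_rot: [-0.073, 0.997, -0.001, -0.002]
contact_force: [0.4, -0.8, -1.7]
gripper_width: 43.4
grasp_force: 61.3
```

Run:
```python
from h import *
print(tooly())
p,d=snap('wrist','w4')
```

```text
(array([520.14413646, 238.72333519, 235.13262419]), np.float64(98.4137375517458))
```

View pics/w4.png

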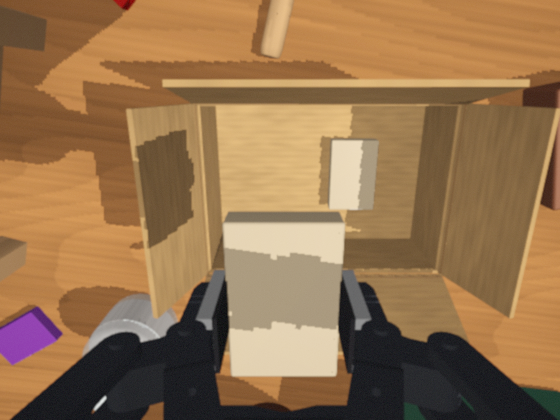

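The first tile lies flat in the carton at (353,175).

Call:
{"method": "drive_tool", "body": {
  "plan": [
    [[1, 0, 0, -25, 0], [1, 0, 0, -25, 0], [1, 0, 0, -25, 0], [1, 0, 0, -25, 0], [1, 0, 0, -25, 0], [1, 0, 0, -25, 0], [1, 0, 0, -25, 0], [1, 0, 0, -20, 0], [1, 0, 0, -15, 0], [1, 0, 0, -10, 0], [1, 0, 0, -8, 0], [1, 0, 0, 0, 0], [1, 0, 0, 0, 0]]
  ]
}}

```text
clock: 20.92
position: [521.4, 239.1, 9.4]
ee_rot: [-0.073, 0.997, 0.0, 0.0]
contact_force: [-0.6, -0.3, -0.9]
gripper_width: 43.5
grasp_force: 61.3
```

Call:
{"method": "drive_tool", "body": {
  "plan": [
    [[1, 0, 0, -3, 0], [-0.2, 0, 0, 0, 0], [-0.2, 0, 0, 0, 0], [-0.2, 0, 0, 0, 0], [-0.2, 0, 0, 10, 0], [-0.2, 0, 0, 20, 0], [-0.2, 0, 0, 25, 0], [-0.2, 0, 0, 25, 0], [-0.2, 0, 0, 25, 0], [-0.2, 0, 0, 25, 0], [-0.2, 0, 0, 25, 0], [-0.2, 0, 0, 25, 0], [-0.2, 0, 0, 25, 0], [-0.2, 0, 0, 25, 0], [-0.2, 0, 0, 0, 0], [-0.2, 0, 0, 0, 0]]
  ]
}}

```text
clock: 22.25
position: [521.5, 239.7, 238.8]
ee_rot: [-0.073, 0.997, 0.002, 0.002]
contact_force: [0.6, 1.4, -1.4]
gripper_width: 51.2
grasp_force: 0.0
```

Run:
```python
from h import *
tiles('t5');print(tooly())
```

```text
398 [608. -69.] [45. 70.] 80.6648941040039 98.80235803065725
411 [457. -46.] [46. 70.] 80.58900451660156 98.59578137007064
board plane [-2.29448047e-04 -7.12148340e-05  8.48082790e+01]
(array([520.74472839, 239.26852633, 236.96360881]), np.float64(98.41698244939079))
```

Call:
{"method": "drive_tool", "body": {
  "plan": [
    [[-0.2, 7.9, -28.2, 0, -1.6], [-0.2, 7.9, -28.2, 0, -1.6], [-0.2, 7.9, -28.2, 0, -1.6], [-0.2, 7.9, -28.2, 0, -1.6], [-0.2, 7.9, -28.2, 0, -1.6], [-0.2, 7.9, -28.2, 0, -1.6], [-0.2, 7.9, -28.2, 0, -1.6], [-0.2, 7.9, -28.2, 0, -1.6], [-0.2, 7.9, -28.2, 0, -1.6], [-0.2, 7.9, -28.2, 0, -1.7], [-0.2, 7.9, -28.2, 0, -1.7], [-0.2, 0, 0, -25, 0], [-0.2, 0, 0, -25, 0], [-0.2, 0, 0, -25, 0], [-0.2, 0, 0, -25, 0], [-0.2, 0, 0, -20, 0], [-0.2, 0, 0, 0, 0], [-0.2, 0, 0, 0, 0]]
  ]
}}

```text
clock: 23.8
position: [606.8, -71.1, 114.3]
ee_rot: [0.082, 0.997, -0.001, -0.002]
contact_force: [0.2, -0.2, -0.2]
gripper_width: 51.2
grasp_force: 0.0
```

Run:
```python
from h import *
print(tooly())
p,d=snap('wrist','w5')
```

```text
(array([606.75279841, -71.10049374, 114.3279701 ]), np.float64(80.63403790917313))
```

View pics/w5.png

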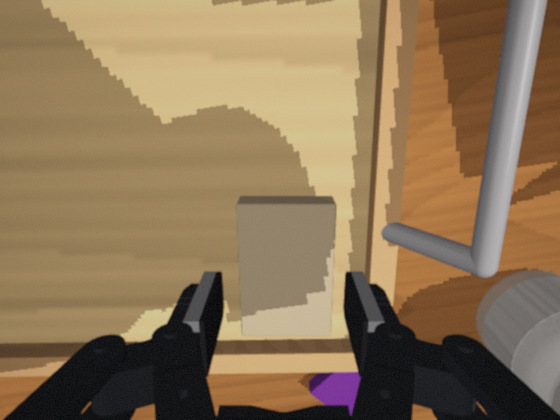

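The tile (240–332 px) is straddled, and the finger just clears the batten at about 370 px. I'll go down gently.

Call:
{"method": "drive_tool", "body": {
  "plan": [
    [[-0.2, 0, 0, -12, 0], [-0.2, 0, 0, -8, 0], [-0.2, 0, 0, -5, 0], [-0.2, 0, 0, -3, 0], [-0.2, 0, 0, 0, 0]]
  ]
}}

```text
clock: 24.27
position: [607.8, -70.9, 87.9]
ee_rot: [0.082, 0.997, -0.0, -0.0]
contact_force: [0.4, 0.1, -0.7]
gripper_width: 50.7
grasp_force: 0.0
```

Call:
{"method": "drive_tool", "body": {
  "plan": [
    [[-0.2, 0, 0, -2, 0], [-0.2, 0, 0, -1, 0], [1, 0, 0, 0, 0], [1, 0, 0, 0, 0], [1, 0, 0, 0, 0], [1, 0, 0, 0, 0], [1, 0, 0, 0, 0], [1, 0, 0, 0, 0], [1, 0, 0, 4, 0], [1, 0, 0, 10, 0], [1, 0, 0, 20, 0], [1, 0, 0, 20, 0], [1, 0, 0, 20, 0], [1, 0, 0, 20, 0], [1, 0, 0, 20, 0], [1, 0, 0, 20, 0], [1, 0, 0, 20, 0], [1, 0, 0, 0, 0], [1, 0, 0, 0, 0]]
  ]
}}

```text
clock: 25.85
position: [608.1, -70.8, 240.2]
ee_rot: [0.082, 0.997, 0.0, 0.001]
contact_force: [-0.7, 0.5, -0.5]
gripper_width: 43.4
grasp_force: 61.1
```

Call:
{"method": "drive_tool", "body": {
  "plan": [
    [[1, -8, 31.4, 0, 1.5], [1, -8, 31.4, 0, 1.5], [1, -8, 31.4, 0, 1.5], [1, -8, 31.4, 0, 1.5], [1, -8, 31.4, 0, 1.5], [1, -8, 31.4, 0, 1.5], [1, -8, 31.4, 0, 1.5], [1, -8, 31.4, 0, 1.5], [1, -8, 31.4, 0, 1.5], [1, -8, 31.4, 0, 1.5], [1, -8, 31.4, 0, 1.5], [1, -8, 31.4, 0, 1.3], [1, 0, 0, 0, 0], [1, 0, 0, 0, 0], [1, 0, 0, -25, 0], [1, 0, 0, -25, 0], [1, 0, 0, -25, 0], [1, 0, 0, -25, 0], [1, 0, 0, 0, 0]]
  ]
}}

```text
clock: 27.43
position: [508.7, 301.9, 132.7]
ee_rot: [-0.072, 0.997, -0.004, -0.006]
contact_force: [-0.1, -0.4, -1.4]
gripper_width: 43.4
grasp_force: 61.3
```

Call:
{"method": "drive_tool", "body": {
  "plan": [
    [[1, 0, 0, 0, 0], [1, 0, 0, 0, 0], [1, 0, 0, -25, 0], [1, 0, 0, -25, 0], [1, 0, 0, -25, 0], [1, 0, 0, -20, 0], [1, 0, 0, -12, 0], [1, 0, 0, -8, 0], [1, 0, 0, 0, 0], [1, 0, 0, 0, 0], [1, 0, 0, 0, 0]]
  ]
}}

```text
clock: 28.35
position: [513.1, 306.8, 25.8]
ee_rot: [-0.074, 0.997, 0.001, 0.001]
contact_force: [0.0, -0.6, -0.6]
gripper_width: 43.4
grasp_force: 61.4
```

Call:
{"method": "drive_tool", "body": {
  "plan": [
    [[1, 0, 0, -4, 0], [1, 0, 0, 0, 0], [-0.2, 0, 0, 0, 0], [-0.2, 0, 0, 0, 0], [-0.2, 0, 0, 0, 0], [-0.2, 0, 0, 10, 0], [-0.2, 0, 0, 20, 0], [-0.2, 0, 0, 25, 0], [-0.2, 0, 0, 25, 0], [-0.2, 0, 0, 25, 0], [-0.2, 0, 0, 25, 0], [-0.2, 0, 0, 25, 0], [-0.2, 0, 0, 25, 0], [-0.2, 0, 0, 25, 0], [-0.2, 0, 0, 0, 0], [-0.2, 0, 0, 0, 0]]
  ]
}}

```text
clock: 29.68
position: [512.5, 306.4, 227.7]
ee_rot: [-0.073, 0.997, 0.002, 0.002]
contact_force: [-0.2, 0.2, -0.6]
gripper_width: 51.2
grasp_force: 0.0
```

Run:
```python
from h import *
tiles('t6');print(tooly())
```

```text
407 [457. -45.] [45. 70.] 81.03630065917969 98.50518114439738
board plane [7.26050670e-04 6.38000592e-04 8.44576890e+01]
(array([511.69565069, 305.87573882, 225.8732176 ]), np.float64(98.41310968593721))
```

Call:
{"method": "drive_tool", "body": {
  "plan": [
    [[-0.14, -4.6, -29.4, 0, -1.5], [-0.14, -4.6, -29.4, 0, -1.5], [-0.14, -4.6, -29.4, 0, -1.5], [-0.14, -4.6, -29.4, 0, -1.5], [-0.14, -4.6, -29.4, 0, -1.5], [-0.14, -4.6, -29.4, 0, -1.5], [-0.14, -4.6, -29.4, 0, -1.5], [-0.14, -4.6, -29.4, 0, -1.4], [-0.14, -4.6, -29.4, 0, -1.4], [-0.14, -4.6, -29.4, 0, -1.4], [-0.14, -4.6, -29.4, 0, -1.4], [-0.14, -4.6, -29.4, 0, -1.4], [-0.14, 0, 0, -25, 0], [-0.14, 0, 0, -25, 0], [-0.14, 0, 0, -25, 0], [-0.14, 0, 0, -25, 0], [-0.14, 0, 0, -10, 0], [-0.14, 0, 0, 0, 0], [-0.14, 0, 0, 0, 0], [-0.14, 0, 0, 0, 0]]
  ]
}}

```text
clock: 31.4
position: [457.1, -46.8, 115.5]
ee_rot: [0.079, 0.997, -0.0, 0.0]
contact_force: [0.4, -1.0, 0.4]
gripper_width: 48.7
grasp_force: 0.0
```

Run:
```python
from h import *
print(tooly(),read_state()['gripper_width'])
p,d=snap('wrist','w6')
```

```text
(array([457.13609644, -46.84279644, 115.47065153]), np.float64(80.94573207987563)) 48.71052065475067
```

View pics/w6.png

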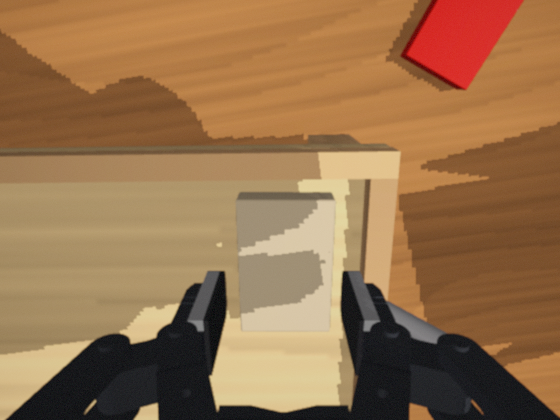

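The tile (240–331 px) is straddled between the fingers (225/342). The batten is closer this time, so I'll descend slowly.

Call:
{"method": "drive_tool", "body": {
  "plan": [
    [[-0.14, 0, 0, -8, 0], [-0.14, 0, 0, -6, 0], [-0.14, 0, 0, -3, 0], [-0.14, 0, 0, -3, 0], [-0.14, 0, 0, -2, 0], [-0.14, 0, 0, 0, 0]]
  ]
}}

```text
clock: 31.95
position: [456.4, -46.9, 92.5]
ee_rot: [0.079, 0.997, -0.0, -0.001]
contact_force: [-0.2, 1.0, 0.5]
gripper_width: 48.8
grasp_force: 0.0
```

Call:
{"method": "drive_tool", "body": {
  "plan": [
    [[-0.14, 0, 0, -2, 0], [-0.14, 0, 0, -2, 0], [-0.14, 0, 0, -2, 0], [-0.14, 0, 0, -1, 0], [-0.14, 0, 0, 0, 0]]
  ]
}}

```text
clock: 32.37
position: [456.6, -46.9, 85.8]
ee_rot: [0.079, 0.997, -0.0, -0.0]
contact_force: [-0.1, 1.3, 0.5]
gripper_width: 48.8
grasp_force: 0.0
```

Call:
{"method": "drive_tool", "body": {
  "plan": [
    [[-0.14, 0, 0, -1, 0], [1, 0, 0, 0, 0], [1, 0, 0, 0, 0], [1, 0, 0, 0, 0], [1, 0, 0, 0, 0], [1, 0, 0, 0, 0], [1, 0, 0, 0, 0], [1, 0, 0, 4, 0], [1, 0, 0, 10, 0], [1, 0, 0, 20, 0], [1, 0, 0, 20, 0], [1, 0, 0, 20, 0], [1, 0, 0, 20, 0], [1, 0, 0, 20, 0], [1, 0, 0, 20, 0], [1, 0, 0, 20, 0], [1, 0, 0, 0, 0], [1, 0, 0, 0, 0]]
  ]
}}

```text
clock: 33.87
position: [456.7, -46.7, 239.3]
ee_rot: [0.079, 0.997, 0.001, 0.001]
contact_force: [0.3, -1.0, -1.3]
gripper_width: 43.5
grasp_force: 61.2
```

Call:
{"method": "drive_tool", "body": {
  "plan": [
    [[1, 6.5, 28.6, 0, 1.75], [1, 6.5, 28.6, 0, 1.75], [1, 6.5, 28.6, 0, 1.75], [1, 6.5, 28.6, 0, 1.75], [1, 6.5, 28.6, 0, 1.75], [1, 6.5, 28.6, 0, 1.75], [1, 6.5, 28.6, 0, 1.75], [1, 6.5, 28.6, 0, 1.75], [1, 6.5, 28.6, 0, 1.75], [1, 6.5, 28.6, 0, 1.75], [1, 0, 0, 0, 0], [1, 0, 0, 0, 0], [1, 0, 0, -25, 0], [1, 0, 0, -25, 0], [1, 0, 0, -25, 0], [1, 0, 0, -25, 0], [1, 0, 0, 0, 0], [1, 0, 0, 0, 0]]
  ]
}}

```text
clock: 35.37
position: [520.7, 237.4, 137.5]
ee_rot: [-0.073, 0.997, -0.001, -0.002]
contact_force: [0.2, 0.7, -0.9]
gripper_width: 43.4
grasp_force: 61.3
```

Call:
{"method": "drive_tool", "body": {
  "plan": [
    [[1, 0, 0, -25, 0], [1, 0, 0, -25, 0], [1, 0, 0, -25, 0], [1, 0, 0, -20, 0], [1, 0, 0, -10, 0], [1, 0, 0, -7, 0], [1, 0, 0, 0, 0], [1, 0, 0, 0, 0]]
  ]
}}

```text
clock: 36.03
position: [522.7, 239.6, 28.3]
ee_rot: [-0.074, 0.997, 0.001, 0.001]
contact_force: [0.7, 0.0, -1.6]
gripper_width: 43.7
grasp_force: 61.4
```

Call:
{"method": "drive_tool", "body": {
  "plan": [
    [[1, 0, 0, -4, 0], [1, 0, 0, -2, 0], [1, 0, 0, 0, 0], [-0.2, 0, 0, 0, 0], [-0.2, 0, 0, 0, 0], [-0.2, 0, 0, 0, 0], [-0.2, 0, 0, 10, 0], [-0.2, 0, 0, 20, 0], [-0.2, 0, 0, 25, 0], [-0.2, 0, 0, 25, 0], [-0.2, 0, 0, 25, 0], [-0.2, 0, 0, 25, 0], [-0.2, 0, 0, 25, 0], [-0.2, 0, 0, 25, 0], [-0.2, 0, 0, 25, 0], [1, 0, 0, 10, 0], [1, 0, 0, 0, 0], [1, 0, 0, 0, 0]]
  ]
}}

```text
clock: 37.53
position: [521.3, 239.0, 235.9]
ee_rot: [-0.073, 0.997, 0.0, -0.0]
contact_force: [-0.9, -0.2, -0.6]
gripper_width: 16.0
grasp_force: 0.0
```

Run:
```python
from h import *
s,t=tooly();print(s,t)
p,d=snap('wrist','w7')
m=camera_model('wrist');v,u=np.mgrid[:420,:560]
P=np.stack([(u-m['cx'])*d/m['fx'],(v-m['cy'])*d/m['fy'],d],-1)
M=np.array(m['mount']);P=P@M[:3,:3].T+M[:3,3]
from scipy.spatial.transform import Rotation as Q
P=Q.from_quat(read_state()['ee_rot']).apply(P.reshape(-1,3)).reshape(P.shape)+s
np.save('pics/w7w.npy',P)
X=np.array([.989,.147]);Y=np.array([-.147,.989]);c=np.array([516,275])
a=(P[...,:2]-c)@X;b=(P[...,:2]-c)@Y;z=P[...,2]
for nm,mk in dict(left=(b>100)&(abs(a)<60)&(z>85)&(z<160),right=(b<-100)&(abs(a)<60)&(z>85)&(z<160),near=(a<-72)&(abs(b)<90)&(z>90)&(z<160),far=(a>72)&(abs(b)<90)&(z>90)&(z<160)).items():
    if mk.sum()<20: print(nm,mk.sum());continue
    r=(abs(b) if nm in('left','right') else abs(a))[mk]; k=np.polyfit(z[mk],r,1); print(nm,mk.sum(),'r at 77: %.1f at150: %.1f'%(np.polyval(k,77),np.polyval(k,150)))
```

```text
[521.30394246 239.02830745 235.90754364] 98.40863776661764
left 13413 r at 77: 99.7 at150: 126.4
right 9704 r at 77: 103.3 at150: 129.1
near 6731 r at 77: 67.3 at150: 83.2
far 8460 r at 77: 72.7 at150: 102.2
```

View pics/w7.png

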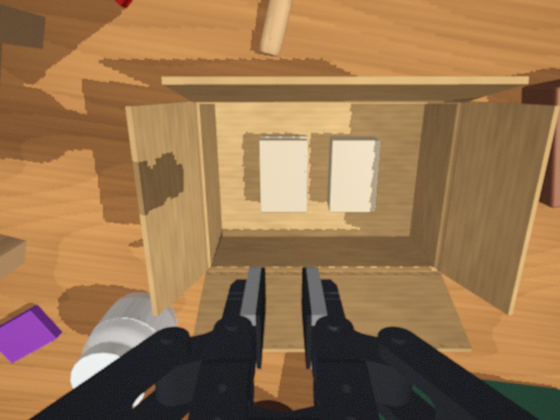

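Both piles are neat and flat, at (284,175) and (353,175). Next I'll fold the left end flap from outside.

Call:
{"method": "drive_tool", "body": {
  "plan": [
    [[1, -3.8, 28.3, 0, 0], [1, -3.8, 28.3, 0, 0], [1, -3.8, 28.3, 0, 0], [1, -3.8, 28.3, 0, 0], [1, -3.8, 28.3, 0, 0], [1, -3.8, 28.3, 0, 0], [1, -3.8, 28.3, 0, 0], [1, 0, 0, 0, 0], [1, 0, 0, 0, 0], [1, 0, 0, -20, 0], [1, 0, 0, -20, 0], [1, 0, 0, -20, 0], [1, 0, 0, -20, 0], [1, 0, 0, -20, 0], [1, 0, 0, -16, 0], [1, 0, 0, 0, 0], [1, 0, 0, 0, 0]]
  ]
}}

```text
clock: 39.0
position: [495.0, 435.4, 118.6]
ee_rot: [-0.073, 0.997, -0.002, -0.001]
contact_force: [-0.3, -0.9, -0.3]
gripper_width: -0.1
grasp_force: 0.0
```

Call:
{"method": "drive_tool", "body": {
  "plan": [
    [[1, 0.7, -4.7, 0, 0], [1, 0.7, -4.7, 0, 0], [1, 0.7, -4.7, 0, 0], [1, 0.7, -4.7, 0, 0], [1, 0.7, -4.7, 0, 0], [1, 0.7, -4.7, 0, 0], [1, 0.7, -4.7, 0, 0], [1, 0.7, -4.7, 0, 0], [1, 0.7, -4.7, 0, 0], [1, 0.7, -4.7, 0, 0], [1, 0.7, -5, 0, 0], [1, 0.7, -5, 0, 0], [1, 0.7, -5, 0, 0], [1, 0.7, -5, 0, 0], [1, 0.7, -5, -2, 0], [1, 0.7, -5, -2, 0], [1, 0.7, -5, -2, 0], [1, 0, 0, 0, 0]]
  ]
}}

```text
clock: 40.5
position: [506.9, 353.9, 113.5]
ee_rot: [-0.073, 0.997, -0.001, -0.001]
contact_force: [-0.4, 1.0, 0.7]
gripper_width: -0.2
grasp_force: 0.0
```

Call:
{"method": "drive_tool", "body": {
  "plan": [
    [[1, 0.6, -4, -4, 0], [1, 0.6, -4, -4, 0], [1, 0.6, -4, -5, 0], [1, 0.4, -3, -5, 0], [1, 0.3, -2, -5, 0], [1, 0.2, -1, -4, 0], [1, 0, 0, -3, 0], [1, 0, 0, -2, 0], [1, 0, 0, 0, 0], [1, 0, 0, 0, 0]]
  ]
}}

```text
clock: 41.33
position: [509.5, 337.0, 81.6]
ee_rot: [-0.073, 0.997, -0.0, -0.0]
contact_force: [-0.2, -0.1, 0.4]
gripper_width: -0.3
grasp_force: 0.0
```

Press down to the flap top (about 79).

Call:
{"method": "drive_tool", "body": {
  "plan": [
    [[1, 0, 0, -2, 0], [1, 0, 0, -1, 0], [1, 0, 0, 0, 0], [1, 0, 0, 0, 0]]
  ]
}}

```text
clock: 41.67
position: [509.8, 337.3, 79.1]
ee_rot: [-0.073, 0.997, 0.0, 0.0]
contact_force: [0.2, -0.0, 1.7]
gripper_width: 0.2
grasp_force: 0.5
```

```bash
cat >> h.py <<'E'
def carton(f):
    p,d=snap('top',f);W=pts('top',d);c=np.array([519,273.6]);X=np.array([.989,.147]);Y=np.array([-.147,.989])
    a=(W[...,:2]-c)@X;b=(W[...,:2]-c)@Y;z=W[...,2]
    g=lambda A,B:(lambda k:'%4.0f'%np.median(z[k]) if k.any() else '   -')((abs(a-A)<5)&(abs(b-B)<5))
    print('b\\a',[-60,-30,-10,10,30,60])
    for B in(95,75,50,35,20,0,-20,-35,-50,-75,-95): print(B,[g(A,B) for A in(-60,-30,-10,10,30,60)])
E
python3 - <<'E'
from h import *
print(tooly(),read_state()['contact_force']);carton('t8')
E
```

```text
(array([509.78176484, 337.30520326,  79.14981981]), np.float64(98.4276235871073)) [ 0.23316463 -0.03078621  1.67433988]
b\a [-60, -30, -10, 10, 30, 60]
95 [' 405', ' 415', ' 432', ' 433', ' 427', '   -']
75 [' 382', ' 430', ' 438', ' 438', ' 430', '  78']
50 ['  80', ' 428', ' 438', ' 438', ' 428', '  79']
35 ['   7', ' 354', ' 244', ' 431', ' 337', '  74']
20 ['   4', '  30', ' 339', ' 336', '  33', '   3']
0 ['   3', '   4', '   3', '   5', '   3', '   2']
-20 ['   5', '  33', '  31', '  33', '  31', '   4']
-35 ['   4', '  31', '  34', '  32', '  32', '   2']
-50 ['   4', '  31', '  31', '  32', '  33', '   4']
-75 ['   1', '   5', '   4', '   5', '   3', '   4']
-95 ['   4', '   4', '   5', '   5', '   0', '   8']
```

Call:
{"method": "drive_tool", "body": {
  "plan": [
    [[1, 0, 0, 15, 0], [1, 0, 0, 25, 0], [1, 0, 0, 25, 0], [1, 0, 0, 25, 0], [1, 0, 0, 25, 0], [1, 0, 0, 25, 0], [1, 4.2, -28, 0, 0], [1, 4.2, -28, 0, 0], [1, 4.2, -28, 0, 0], [1, 4.2, -28, 0, 0], [1, 4.2, -28, 0, 0], [1, 4.2, -28, 0, 0], [1, 4.2, -28, 0, 0], [1, 4.2, -28, 0, 0], [1, 0, 0, 0, 0], [1, 0, 0, 0, 0], [1, 0, 0, -25, 0], [1, 0, 0, -25, 0], [1, 0, 0, -25, 0], [1, 0, 0, -25, 0]]
  ]
}}

```text
clock: 43.38
position: [543.3, 114.3, 118.2]
ee_rot: [-0.074, 0.997, 0.0, 0.0]
contact_force: [0.4, 0.2, -0.4]
gripper_width: 0.2
grasp_force: 0.0
```

Call:
{"method": "drive_tool", "body": {
  "plan": [
    [[1, 0, 0, 0, 0], [1, 0, 0, 0, 0]]
  ]
}}

```text
clock: 43.55
position: [542.8, 113.7, 118.2]
ee_rot: [-0.074, 0.997, -0.001, -0.001]
contact_force: [0.1, 1.2, 0.4]
gripper_width: -0.0
grasp_force: 0.0
```

Call:
{"method": "drive_tool", "body": {
  "plan": [
    [[1, -0.7, 4.6, 0, 0], [1, -0.7, 4.6, 0, 0], [1, -0.7, 4.6, 0, 0], [1, -0.7, 4.6, 0, 0], [1, -0.7, 4.6, 0, 0], [1, -0.7, 4.6, 0, 0], [1, -0.7, 4.6, 0, 0], [1, -0.7, 4.6, 0, 0], [1, -0.7, 4.6, 0, 0], [1, -0.7, 4.6, 0, 0], [1, -0.7, 5, 0, 0], [1, -0.7, 5, 0, 0], [1, -0.7, 5, 0, 0], [1, -0.7, 5, 0, 0], [1, -0.7, 5, -2, 0], [1, -0.7, 5, -2, 0], [1, -0.7, 5, -2, 0], [1, 0, 0, 0, 0]]
  ]
}}

```text
clock: 45.05
position: [531.3, 195.2, 112.5]
ee_rot: [-0.074, 0.997, 0.0, -0.0]
contact_force: [-0.2, 0.7, 0.1]
gripper_width: 0.3
grasp_force: 0.0
```

Call:
{"method": "drive_tool", "body": {
  "plan": [
    [[1, -0.6, 4, -4, 0], [1, -0.6, 4, -4, 0], [1, -0.6, 4, -5, 0], [1, -0.4, 3, -5, 0], [1, -0.3, 2, -5, 0], [1, -0.2, 1, -4, 0], [1, 0, 0, -3, 0], [1, 0, 0, -2, 0], [1, 0, 0, -2, 0], [1, 0, 0, 0, 0], [1, 0, 0, 0, 0]]
  ]
}}

```text
clock: 45.97
position: [528.9, 212.4, 79.1]
ee_rot: [-0.073, 0.997, 0.0, 0.0]
contact_force: [-0.4, 0.3, 0.6]
gripper_width: 0.0
grasp_force: 0.5
```

Call:
{"method": "drive_tool", "body": {
  "plan": [
    [[1, 0, 0, 15, 0], [1, 0, 0, 25, 0], [1, 0, 0, 25, 0], [1, 0, 0, 25, 0], [1, 0, 0, 25, 0], [1, 0, 0, 25, 0], [1, -18.6, 5.1, 0, 0], [1, -18.6, 5.1, 0, 0], [1, -18.6, 5.1, 0, 0], [1, -18.6, 5.1, 0, 0], [1, -18.6, 5.1, 0, 0], [1, -18.6, 5.1, 0, 0], [1, -18.6, 5.1, 0, 0], [1, -18.6, 5.1, 0, 0], [1, 0, 0, 0, 0], [1, 0, 0, 0, 0], [1, 0, 0, -25, 0], [1, 0, 0, -25, 0], [1, 0, 0, -25, 0], [1, 0, 0, -20, 0]]
  ]
}}

```text
clock: 47.63
position: [380.4, 252.3, 122.4]
ee_rot: [-0.073, 0.997, -0.0, -0.0]
contact_force: [0.0, 0.4, 1.0]
gripper_width: 0.2
grasp_force: 0.0
```

Call:
{"method": "drive_tool", "body": {
  "plan": [
    [[1, 0, 0, 0, 0], [1, 0, 0, 0, 0]]
  ]
}}

```text
clock: 47.8
position: [380.5, 252.5, 123.4]
ee_rot: [-0.073, 0.997, -0.001, -0.001]
contact_force: [0.3, 0.7, 0.6]
gripper_width: 0.3
grasp_force: 0.0
```

Run:
```python
from h import *
print(tooly());carton('t9')
```

```text
(array([380.48811518, 252.48637817, 123.44677929]), np.float64(98.39235922635564))
b\a [-60, -30, -10, 10, 30, 60]
95 ['  79', '  78', '  81', '  80', '  80', '  79']
75 ['  79', '  79', '  79', '  78', '  81', '  79']
50 ['  79', '  78', '  79', '  79', '  79', '  77']
35 ['  11', '  56', '  76', '  74', '  76', '   9']
20 ['   4', '  33', '  32', '  31', '  32', '   5']
0 ['   1', '   5', '   5', '   2', '   5', '   5']
-20 ['   4', '  32', '  31', '  32', '  34', '   7']
-35 ['  80', '  79', '  77', '  79', '  78', '  78']
-50 ['  77', '  79', '  78', '  81', '  78', '  80']
-75 ['  80', '  79', '  78', '  77', '  80', '  78']
-95 ['  78', '  79', '  79', '  78', '  79', '  77']
```

Both end flaps are flat. Next is the near long flap.

Call:
{"method": "drive_tool", "body": {
  "plan": [
    [[1, 4.9, 0.7, 0, 0], [1, 4.9, 0.7, 0, 0], [1, 4.9, 0.7, 0, 0], [1, 4.9, 0.7, 0, 0], [1, 4.9, 0.7, 0, 0], [1, 4.9, 0.7, 0, 0], [1, 4.9, 0.7, 0, 0], [1, 4.9, 0.7, 0, 0], [1, 4.9, 0.7, 0, 0], [1, 4.9, 0.7, 0, 0], [1, 4.9, 0.7, 0, 0], [1, 5, 0.8, 0, 0], [1, 5, 0.8, 0, 0], [1, 5, 0.8, 0, 0], [1, 5, 0.8, 0, 0], [1, 5, 0.8, -2, 0], [1, 5, 0.8, -2, 0], [1, 5, 0.8, -2, 0], [1, 0, 0, 0, 0]]
  ]
}}

```text
clock: 49.43
position: [470.0, 266.6, 117.6]
ee_rot: [-0.073, 0.997, 0.0, 0.0]
contact_force: [0.1, -0.9, 0.4]
gripper_width: 0.2
grasp_force: 0.0
```

Call:
{"method": "drive_tool", "body": {
  "plan": [
    [[1, 4, 0.6, -4, 0], [1, 4, 0.6, -4, 0], [1, 4, 0.6, -5, 0], [1, 3, 0.4, -5, 0], [1, 2, 0.3, -5, 0], [1, 1, 0.2, -4, 0], [1, 0, 0, -3, 0], [1, 0, 0, -2, 0], [1, 0, 0, -1, 0], [1, 0, 0, 0, 0], [1, 0, 0, 0, 0]]
  ]
}}

```text
clock: 50.35
position: [486.7, 269.0, 85.1]
ee_rot: [-0.073, 0.997, 0.0, -0.0]
contact_force: [-0.1, -0.4, 0.7]
gripper_width: -0.1
grasp_force: 0.0
```

Call:
{"method": "drive_tool", "body": {
  "plan": [
    [[1, 0, 0, -2, 0], [1, 0, 0, 0, 0], [1, 0, 0, 0, 0], [1, 0, 0, 15, 0], [1, 0, 0, 25, 0], [1, 0, 0, 25, 0], [1, 0, 0, 25, 0], [1, 0, 0, 25, 0], [1, 0, 0, 25, 0], [1, 20.1, 3, 0, 0], [1, 20.1, 3, 0, 0], [1, 20.1, 3, 0, 0], [1, 20.1, 3, 0, 0], [1, 20.1, 3, 0, 0], [1, 20.1, 3, 0, 0], [1, 20.1, 3, 0, 0], [1, 20.1, 3, 0, 0], [1, 20.1, 3, 0, 0], [1, 0, 0, 0, 0], [1, 0, 0, 0, 0]]
  ]
}}

```text
clock: 52.02
position: [668.0, 295.8, 221.4]
ee_rot: [-0.073, 0.997, -0.0, -0.001]
contact_force: [0.2, -0.2, -0.4]
gripper_width: 0.1
grasp_force: 0.0
```

Call:
{"method": "drive_tool", "body": {
  "plan": [
    [[1, 0, 0, -25, 0], [1, 0, 0, -25, 0], [1, 0, 0, -25, 0], [1, 0, 0, -25, 0], [1, 0, 0, 0, 0], [1, 0, 0, 0, 0]]
  ]
}}

```text
clock: 52.52
position: [666.5, 295.5, 122.1]
ee_rot: [-0.074, 0.997, -0.001, -0.001]
contact_force: [-0.2, 0.5, 1.0]
gripper_width: 0.3
grasp_force: 0.0
```

Call:
{"method": "drive_tool", "body": {
  "plan": [
    [[1, -4.9, -0.7, 0, 0], [1, -4.9, -0.7, 0, 0], [1, -4.9, -0.7, 0, 0], [1, -4.9, -0.7, 0, 0], [1, -4.9, -0.7, 0, 0], [1, -4.9, -0.7, 0, 0], [1, -4.9, -0.7, 0, 0], [1, -4.9, -0.7, 0, 0], [1, -4.9, -0.7, 0, 0], [1, -4.9, -0.7, 0, 0], [1, -4.9, -0.7, 0, 0], [1, -4.9, -0.7, 0, 0], [1, -4.9, -0.7, 0, 0], [1, -5, -0.8, 0, 0], [1, -5, -0.8, 0, 0], [1, -5, -0.8, 0, 0], [1, -5, -0.8, 0, 0], [1, -5, -0.8, -2, 0], [1, -5, -0.8, -2, 0], [1, -5, -0.8, -2, 0]]
  ]
}}

```text
clock: 54.18
position: [568.5, 281.2, 116.9]
ee_rot: [-0.073, 0.997, 0.0, 0.0]
contact_force: [1.1, 0.1, -0.2]
gripper_width: 0.0
grasp_force: 0.5
```

Call:
{"method": "drive_tool", "body": {
  "plan": [
    [[1, -4, -0.6, -4, 0], [1, -4, -0.6, -4, 0], [1, -4, -0.6, -5, 0], [1, -3, -0.4, -5, 0], [1, -2, -0.3, -5, 0], [1, -1, -0.2, -4, 0], [1, 0, 0, -3, 0], [1, 0, 0, -2, 0], [1, 0, 0, -1, 0], [1, 0, 0, 0, 0], [1, 0, 0, 0, 0]]
  ]
}}

```text
clock: 55.1
position: [551.1, 278.6, 83.9]
ee_rot: [-0.073, 0.997, -0.0, -0.0]
contact_force: [0.4, 0.5, -0.4]
gripper_width: -0.1
grasp_force: 0.0
```

Call:
{"method": "drive_tool", "body": {
  "plan": [
    [[1, 0, 0, -1.5, 0], [1, 0, 0, 0, 0], [1, 0, 0, 0, 0], [1, 0, 0, 12, 0], [1, -16, -2.4, 0, 0], [1, -16, -2.4, 0, 0], [1, 0, 0, -6, 0], [1, 0, 0, -4, 0], [1, 0, 0, -3, 0], [1, 0, 0, 0, 0], [1, 0, 0, 0, 0]]
  ]
}}

```text
clock: 56.02
position: [519.0, 273.8, 83.0]
ee_rot: [-0.074, 0.997, -0.0, -0.0]
contact_force: [-7.3, -0.4, 11.8]
gripper_width: -0.1
grasp_force: 6.2
```

Call:
{"method": "drive_tool", "body": {
  "plan": [
    [[1, 0, 0, 15, 0], [1, 0, 0, 25, 0], [1, 0, 0, 25, 0], [1, 0, 0, 25, 0], [1, 0, 0, 25, 0], [1, 0, 0, 25, 0], [1, -5, -35, 0, 0], [1, -5, -35, 0, 0], [1, -5, -35, 0, 0], [1, -5, -35, 0, 0], [1, -5, -35, 0, 0], [1, -5, -35, 0, 0], [1, 0, 0, 0, 0]]
  ]
}}

```text
clock: 57.1
position: [487.9, 59.4, 221.2]
ee_rot: [-0.071, 0.997, -0.0, -0.001]
contact_force: [-0.3, -0.0, 0.3]
gripper_width: 0.0
grasp_force: 0.0
```

Run:
```python
from h import *
carton('t10')
p,d=snap('side','s10'); print(tooly())
a=cv2.imread('pics/t10.png');b=cv2.imread('pics/s10.png'); cv2.imwrite('pics/fin.png',np.hstack([a[60:310,100:500],b[60:390,160:480][40:290]]))
```

```text
b\a [-60, -30, -10, 10, 30, 60]
95 ['  86', '  83', '  83', '  84', '  82', '  82']
75 ['   -', '  82', '  83', '  83', '  83', '  85']
50 ['   -', '  83', '  83', '  82', '  82', '  83']
35 ['   -', '  83', '  83', '  84', '  84', '  82']
20 ['   -', '  82', '  82', '  82', '  81', '  82']
0 ['   -', '  85', '  83', '  83', '  83', '  84']
-20 ['   -', '   -', '  82', '  83', '  83', '  83']
-35 ['   -', '   -', '  81', '  84', '  82', '  82']
-50 ['   -', '   -', '  83', '  83', '  83', '  81']
-75 [' 533', '   -', '  83', '  82', '  83', '  83']
-95 [' 543', '   -', '   -', '  83', '  82', '  83']
(array([489.56653785,  62.63462391, 221.44535533]), np.float64(98.26519533797858))
```

View pics/fin.png

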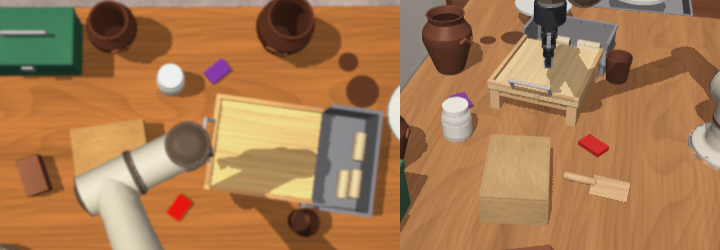

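The final view shows the carton shut flat, with flap tops at about 83 mm. The 3 props are in the bin, the board is empty and level, and the bystanders haven't moved.

```bash
python3 -c "
from bench import *
print(job_done())"
```

```text
the job is handed in; nothing more can be done
None
```

The job is handed in: 3 props are in the bin, all 4 tiles lie flat in the carton with its end flaps folded under the long ones, the board is back down level, and nothing else on the bench looked disturbed.

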